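# Zero the grinder's burrs by feel and back the adjusting crank off two turns

## Task

Set the burr gap of the coffee grinder: wind the adjusting crank on its top gently clockwise (seen from above) until you feel the burrs touch, without jamming them, then wind it back exactly two full turns from that point and let go. Leave the cup and the other things on the counter where they are.

Things in the scene. Friction and masses are not known exactly. Their poses are not given: they have to be found in the camera images.
- grinder: The coffee grinder, fixed to the counter. Origin on the counter under the crank axis; -x is its front. Grey motor housing 116 mm across; aluminium burr head 128 mm across, cover 205 mm up; chute at the front; clear feed funnel behind it (rim 212 mm up, reaching 152 mm from the axis). Only the crank stands higher than 227 mm.
- crank_axis (a point): Point on the upright axis of the adjusting crank, level with the middle of its knob. Clockwise seen from above closes the burrs, anticlockwise opens them; no mark or dial shows the turns. The burrs first touch after 0.3 to 0.9 turns clockwise from the start: where is not known, only felt. Axis z is up.
- crank: The steel crank: hub 28 mm wide, flat arm 15 mm wide, its top 236 mm up. Drag is about 3 N at the knob; past first touch the burrs yield on a spring seat, 1 N more per mm of knob travel (3 mm under drag alone): 4 to 10 N over the drag is a good touch, 16 N over is jammed. In rules, not reported: joint crank, 0 at first touch, grows anticlockwise, 6.28 rad a turn; joint burr_seat, the seat's twist.
- knob (a point): Centre of the crank's black grip knob: an upright barrel 24 mm across, 46 mm tall, its top 285 mm above the counter. It stands on the end of the crank arm, its centre 60 mm from the crank axis, 263 mm up, and spins freely on its pin, so a hand can hold it without turning while the crank goes round.
- cup: White ceramic cup, 74 mm across the rim, 68 mm tall, standing on the grinder's foot under the chute, 112 mm in front of the crank axis. Origin at the centre of its underside, z up. To be left alone.
- clamped_basket: Small stainless sieve basket (62 mm across the rim, 25 mm tall) with a red plastic spring clamp gripping its rim, lying beside the grinder. Origin under the basket's centre; x points along the clamp, which reaches 118 mm out. To be left alone.
- silicone_lid: Black hard silicone lid, disc 94 mm across with a small knob, 27 mm tall in all. Origin at the centre of its underside. To be left alone.
- dosing_ring: Chrome dosing ring, 69 mm outside, 59 mm inside, 28 mm tall. Origin at the centre of its underside. To be left alone.
- tamper_stand: Wooden tamper stand, 85 mm square, 22 mm tall, with a tamper standing on it, 104 mm tall in all. Origin at the centre of its underside. To be left alone.

How it is judged (in metres and radians):
On the way, in this order (a step that is already met when the one before it is completed fails the run):
1. the crank has been wound clockwise until the burrs touch (value of joint crank below 0.03 rad), for 0.1 s.
2. the crank has been wound back past one full turn (value of joint crank above 6.3 rad), for 0.1 s.
At the end, for the whole second after the job is handed in: the crank stands still, released, two full turns anticlockwise of the point where the burrs first touch, within 0.45 rad (26 degrees); the cup is upright and it and the other counter things are within 20 mm of where they stood (value of joint crank between 12.12 and 13.02 rad and velocity of joint crank between -0.05 and 0.05 rad/s and distance of each of cup, clamped_basket, silicone_lid, dosing_ring, tamper_stand from where it was at the start of the episode below 0.02 m and angle between cup's own z axis and vertical below 0.2 rad).
It fails at once if the burrs are jammed: they are wound into each other with over about 19 N at the knob, which twists their spring seat by 0.33 rad (value of joint burr_seat below -0.33 rad).
It fails at once if the cup or another thing on the counter is shoved by more than 20 mm or the cup tipped over (distance of any of cup, clamped_basket, silicone_lid, dosing_ring, tamper_stand from where it was at the start of the episode above 0.02 m or angle between cup's own z axis and vertical above 0.5 rad).
It also fails if it takes over 70 s, if anything falls off the work surface, if the arm or the gripper's body presses on something with over 40 N, if the wrist force passes 120 N, or if a joint passes its speed limit or range.

## Robot

A 6-joint arm with a two-finger parallel gripper is mounted at the origin on the work surface. World frame = base frame: x ahead of the robot, y to its left, z up, the work surface at z = 0. Lengths are in m, angles in degrees, forces in N, time in s.
With the tool pointing down it reaches from about 0.2 to 0.875 m from the base axis. Payload 3.4 kg.
Tool frame: the origin (TCP) lies between the finger pads; the fingertips stand robot.nose_length ahead of it and the grasp point (between the pads) lies 2 mm behind it (robot.nose_length is the distance from the TCP to the fingertips, in m); y points along the fingers, z is the direction in which the jaws open and shut, and the axes are right-handed (so a half turn about y gives the same grasp; the last joint's range is limited). The gripper opens to 94 mm and grips with 3 to 60 N. Pads are 16 mm wide; open, the fingers measure 119 mm over their backs; the gripper's body (75 mm by 177 mm) begins 78 mm behind the grasp point.
Start: joints at [56.322, 15.808, 86.224, -0, 77.962, -6.933], TCP at [0.259, 0.514, 0.222] pointing down, gripper open.
Joint ranges: [-165.64, 165.64], [-43.16, 119.46], [12.63, 154.43], [-67.54, 247.53], [6.08, 155.33], [-154.97, 154.97]. Speed limits (degrees/s): [147.25, 147.25, 180, 180, 180, 180].

## Interface

Orientations are given as a 3x3 rotation matrix whose columns are the frame's x, y, z axes.
In Python, from bench import robot, imaging, ticket gives the robot as it stands.
- The arm moves only by the tool servo_tool, never from a script. Its argument "deltas" is a list of rows, each a list of 7 numbers: the shift along the world's x, y, z in m, then the turn, a rotation vector about the world's x, y, z in rad, then the opening, from -1 (shut) to 1 (fully open). A call has 1 to 8 rows; each row shifts and turns the pose as measured when the row begins; what a row does not reach is not made up. A row lasts 1/12 s, in which the tool goes at most 41.7 mm and 7.16 degrees, less where a joint would pass 70% of its speed; a pose out of reach is approached as far as the arm can. A call is refused whole if a number of a shift passes 0.0417 or a number of a turn 0.125, either way. A call with a gripper value outside its range is refused whole. The fingers move at their own pace and stop on an object; "grip_force" is the grip in N (left out, the last holds). Time passes only in rows, so rows that do not move let the fingers close. It gives the time, the measured TCP pose, the force and the opening at its end, in the units of the state.
- robot.get_obs(): the state, without advancing time (a new reading comes with each control period).
- imaging.grab_frame(name): name is "scene" or "top"; returns the picture (480x640x3 uint8, red, green, blue); there is no depth.
- imaging.get_calibration(name): a dict with "fx", "fy", "cx", "cy" (pixels), "k1" (the pictures are not rectified: a ray, as slopes to the right and down, at radius r is drawn at 1 + k1 r^2 times it, then the intrinsics apply), "world_from_camera" (4x4, takes a point from camera to world coordinates). Camera axes: x right, y down, z forward; pixel columns grow to the right and rows downward; lengths in m; the calibration is good to about 2 mm. A picture is of the moment at which its call begins. get_calibration takes no time and is no camera call.
- ticket.hand_in(): hands the job in, once; it reports no verdict.
The state is a dict: "time": time; "qpos": joint angles; "joint_velocities": joint speeds; "joint_torque": joint torques, N m; "tool_pos": TCP position; "ee_rot": TCP orientation; "ft_force": force on the tool from outside, world axes, zero at the start; "wrist_torque": the same for the moment, N m; "width": opening from 0.0 (shut) to 1.0 (fully open).
Only numpy, scipy, OpenCV 4.12 (cv2) and the standard library are available. Lean on these libraries where they do the work, as an engineer would, in place of code of your own. Each camera call takes 0.05 s, during which the arm holds its last target.

## Working session

There is one attempt and no reset: what is moved stays moved. The work goes in short steps, Python scripts to look and compute and a tool call to move; the robot and the scene stay as the last step left them, time stands still between calls to the robot, and variables do not carry over. Pictures are saved under pics/ and viewed, and the job is handed in when it is done.

Besides the shell and the picture viewer there is one more tool, called after "Request:" by a JSON object that holds its "api" and its "payload", one argument or row to a line. servo_tool: Moves the arm, as the interface text tells. Its arguments: {"type":"object","properties":{"deltas":{"type":"array"},"grip_force":{"type":"number"}},"required":["deltas"]}

```bash
mkdir -p pics
cat > h.py <<'E'
import numpy as np,cv2
from bench import robot,imaging,ticket
def cal(n):
    c=imaging.get_calibration(n);return c
def ray(n,u,v):
    c=cal(n);K=np.array([[c['fx'],0,c['cx']],[0,c['fy'],c['cy']],[0,0,1.]])
    d=np.array([c['k1'],0,0,0,0.])
    p=cv2.undistortPoints(np.array([[[u,v]]],float),K,d)[0,0]
    T=np.array(c['world_from_camera']);return T[:3,3],T[:3,:3]@np.array([p[0],p[1],1])
def plane(n,u,v,z):
    o,d=ray(n,u,v);return o+d*(z-o[2])/d[2]
def proj(n,P):
    c=cal(n);T=np.linalg.inv(np.array(c['world_from_camera']));q=T[:3,:3]@np.array(P)+T[:3,3]
    x=q[:2]/q[2];x=x*(1+c['k1']*(x@x));return c['fx']*x[0]+c['cx'],c['fy']*x[1]+c['cy']
def snap(n,name):
    f=imaging.grab_frame(n);cv2.imwrite('pics/'+name+'.png',f[:,:,::-1]);return f
E
python3 - <<'E'
from h import *
print(robot.get_obs(),robot.nose_length)
for n in('scene','top'):
    snap(n,n+'0');print(cal(n))
E
```

```text
{'time': 0.0, 'qpos': array([ 5.63234874e+01,  1.58456391e+01,  8.62934642e+01, -1.71222334e-03,
        7.79611167e+01, -6.93297091e+00]), 'joint_velocities': array([-0.07451382,  0.04652495,  0.06818582,  0.04778647,  0.05834602,
        0.11152306]), 'joint_torque': array([ 1.12927701e-03, -4.04604650e+01, -2.37227011e+01,  7.04614073e-02,
        3.46825761e-02, -1.76283811e-04]), 'tool_pos': array([0.25847083, 0.51304242, 0.22163666]), 'ee_rot': array([[ 8.93032402e-01, -9.45597440e-04,  4.49991371e-01],
       [-4.49992328e-01, -1.47183131e-03,  8.93031208e-01],
       [-1.82136634e-04, -9.99998470e-01, -1.73990465e-03]]), 'ft_force': array([-0.16142826,  0.23637174,  0.1893657 ]), 'wrist_torque': array([-0.00112068, -0.02660232, -0.04173434]), 'width': 0.9979460728036976} 0.017
{'fx': 548.4763681524665, 'fy': 548.4763681524665, 'cx': 317.4454059571377, 'cy': 234.10853260482463, 'k1': 0.015164953240747611, 'world_from_camera': array([[-0.17473518,  0.56374907, -0.80725127,  1.42620352],
       [ 0.98432853,  0.1198087 , -0.12939562,  0.18055875],
       [ 0.02376906, -0.81721042, -0.57584908,  0.79961784],
       [ 0.        ,  0.        ,  0.        ,  1.        ]])}
{'fx': 602.5663900880963, 'fy': 602.5663900880963, 'cx': 323.4641380565586, 'cy': 245.33710166301617, 'k1': -0.1511951061682304, 'world_from_camera': array([[-0.0197375 , -0.99616214,  0.08527265,  0.49020788],
       [-0.99965821,  0.01820025, -0.01876753,  0.05557638],
       [ 0.01714352, -0.08561393, -0.99618088,  1.13923352],
       [ 0.        ,  0.        ,  0.        ,  1.        ]])}
```

View pics/scene0.png

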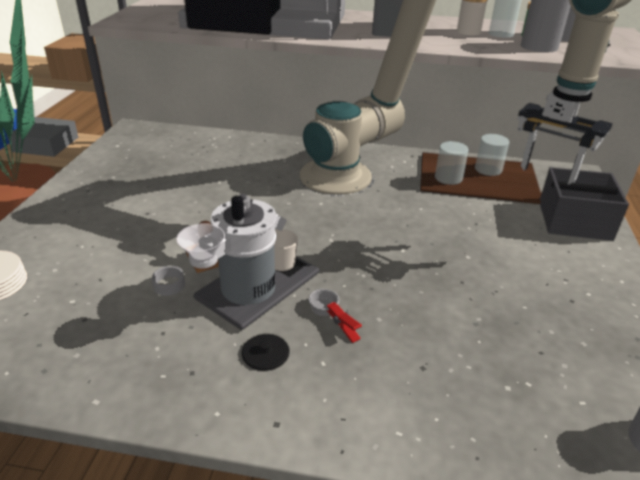

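View pics/top0.png

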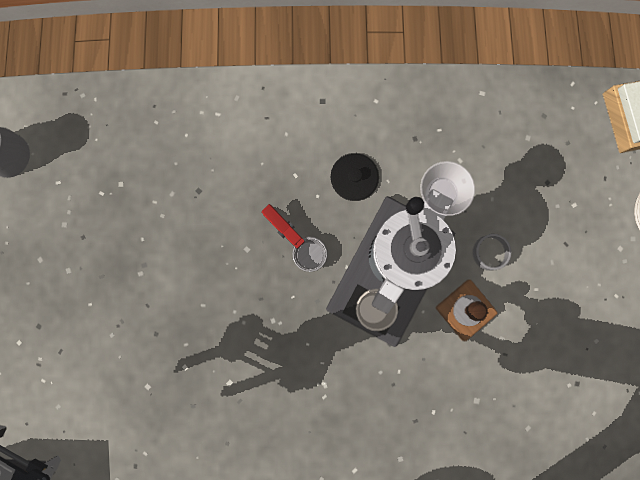

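Run:
```python
from h import *
f=cv2.imread('pics/top0.png');c=f[160:340,330:510];cv2.imwrite('pics/topz.png',cv2.resize(c,None,fx=3.3,fy=3.3,interpolation=cv2.INTER_CUBIC))
f=cv2.imread('pics/scene0.png');c=f[180:340,140:330];cv2.imwrite('pics/scz.png',cv2.resize(c,None,fx=3.5,fy=3.5,interpolation=cv2.INTER_CUBIC))
g=cv2.imread('pics/top0.png').max(2)
m=((g<45)*255).astype(np.uint8);m[:190]=0;m[225:]=0;m[:,:400]=0;m[:,435:]=0
n,l,s,ce=cv2.connectedComponentsWithStats(m);print(s,ce)
for z in(.263,.285):print(plane('top',*ce[1+np.argmax(s[1:,4])],z))
h=plane('top',420,247,.236);print('hub',h)
print(proj('top',[*h[:2],.205]),proj('scene',[*h[:2],.24]))
k=plane('top',*ce[1+np.argmax(s[1:,4])],.28);print(proj('scene',k))
```

```text
[[     0      0    640    480 306974]
 [   406    197     18     18    225]
 [   422    224      1      1      1]] [[319.42987354 239.52512591]
 [414.72       205.28888889]
 [422.         224.        ]]
[ 0.62215467 -0.09699665  0.263     ]
[ 0.61884182 -0.09316593  0.285     ]
hub [ 0.56232601 -0.10758768  0.236     ]
(np.float64(416.5144994996226), np.float64(248.64115076707702)) (np.float64(241.66233245503742), np.float64(200.7770910783857))
(np.float64(238.5843878796101), np.float64(199.0541729634729))
```

View pics/topz.png

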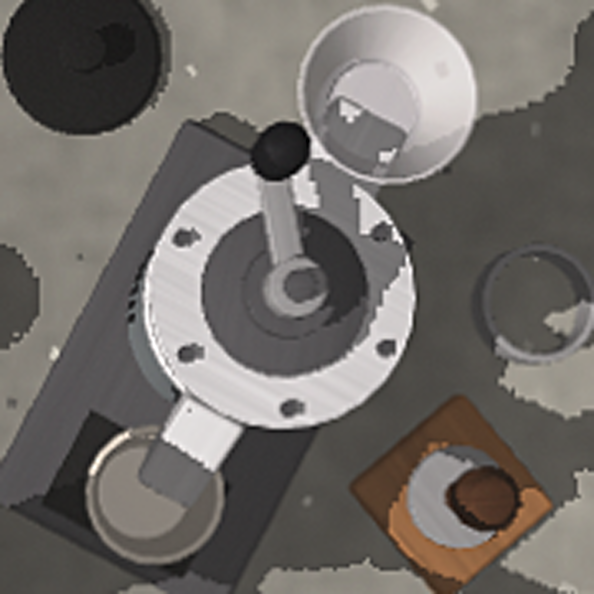

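View pics/scz.png

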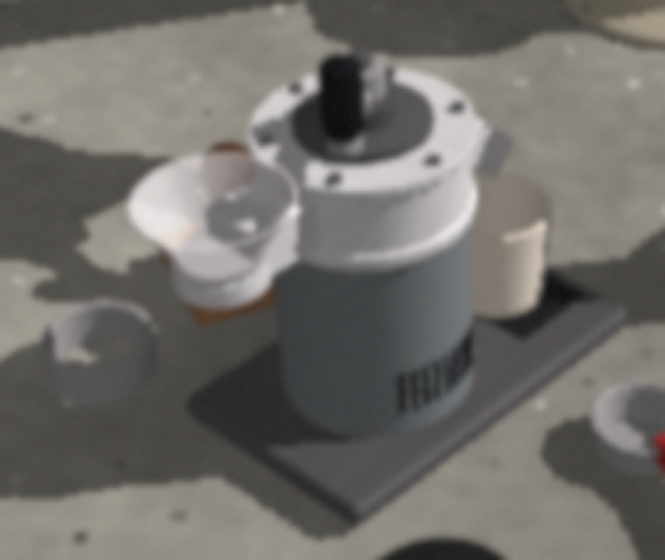

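Run:
```python
from h import *
f=cv2.imread('pics/top0.png')
g=f.max(2);m=((g>150)*255).astype(np.uint8)
m[:200]=0;m[300:]=0;m[:,:360]=0;m[:,470:]=0
# radial outer edge of ring
c=np.array([415.,249.]);pts=[]
for a in np.arange(95,265,3):
    d=np.array([np.cos(np.radians(a)),np.sin(np.radians(a))])
    if 110<a<150: continue
    pr=[m[int(round((c+d*r)[1])),int(round((c+d*r)[0]))] for r in np.arange(25,50,.5)]
    w=np.nonzero(pr)[0]
    if len(w):pts.append(c+d*(25+.5*w.max()))
pts=np.float32(pts);e=cv2.fitEllipse(pts);print(e)
print('axis by cover',plane('top',*e[0],.205))
print('axis by hub',plane('top',418.8,246.7,.236),plane('top',421.8,246.4,.245))
for z in(.275,.28,.285):print(plane('top',414.7,205.3,z))
# scene: knob column
fs=cv2.imread('pics/scene0.png').max(2);mm=(fs<50).astype(np.uint8);mm[:190]=0;mm[222:]=0;mm[:,:225]=0;mm[:,246:]=0
n,l,s,ce=cv2.connectedComponentsWithStats(mm);print(s,ce)
for k in([.6190,-.0940],):print(proj('scene',[*k,.285]),proj('scene',[*k,.263]),proj('scene',[*k,.24]))
```

```text
((401.47943115234375, 251.53952026367188), (55.61542510986328, 79.90412902832031), 4.652666091918945)
axis by cover [ 0.55822587 -0.08372657  0.205     ]
axis by hub [ 0.56281556 -0.10576639  0.236     ] [ 0.56245963 -0.10872078  0.245     ]
[ 0.6203317  -0.09487714  0.275     ]
[ 0.61957888 -0.09400669  0.28      ]
[ 0.61882605 -0.09313625  0.285     ]
[[     0      0    640    480 306869]
 [   225    197     20     25    331]] [[319.59121645 239.5318882 ]
 [234.93353474 209.93655589]]
(np.float64(238.53521955026127), np.float64(196.5039248844837)) (np.float64(239.25383258626812), np.float64(206.88597967772517)) (np.float64(239.98489649747881), np.float64(217.46027290240698))
```

Request:
{"api": "servo_tool", "payload": {
  "deltas": [
    [0,0,0.04,0,0,0,1],
    [0,0,0.04,0,0,0,1],
    [0,0,0.04,0,0,0,1],
    [0.02,-0.034,0,0,0,0,1],
    [0.02,-0.034,0,0,0,0,1],
    [0.02,-0.034,0,0,0,0,1],
    [0.02,-0.034,0,0,0,0,1],
    [0.02,-0.034,0,0,0,0,1]
  ],
  "grip_force": 35
}}

```text
time: 0.77
tool_pos: [0.3551, 0.3405, 0.341]
ee_rot: [[0.9, -0.008, 0.436], [-0.437, -0.008, 0.9], [-0.003, -1.0, -0.011]]
ft_force: [1.1, 0.6, -0.2]
width: 0.999
```

Request:
{"api": "servo_tool", "payload": {
  "deltas": [
    [0.02,-0.034,0,0,0,0,1],
    [0.02,-0.034,0,0,0,0,1],
    [0.02,-0.034,0,0,0,0,1],
    [0.02,-0.034,0,0,0,0,1],
    [0.02,-0.034,0,0,0,0,1],
    [0.02,-0.034,0,0,0,0,1],
    [0.02,-0.034,0,0,0,0,1],
    [0.02,-0.034,0,0,0,0,1]
  ]
}}

```text
time: 1.43
tool_pos: [0.5174, 0.0536, 0.3393]
ee_rot: [[0.9, -0.01, 0.435], [-0.435, -0.008, 0.9], [-0.006, -1.0, -0.011]]
ft_force: [0.9, 0.5, 0.2]
width: 1.003
```

Request:
{"api": "servo_tool", "payload": {
  "deltas": [
    [0.02,-0.03,0,0,0,0,1],
    [0.02,-0.03,0,0,0,0,1],
    [0.02,-0.03,0,0,0,0,1],
    [0.02,-0.03,0,0,0,0,1],
    [0.02,-0.025,0,0.01,0,0,1],
    [0,0,0,0,0,0,1]
  ]
}}

```text
time: 1.93
tool_pos: [0.6224, -0.1074, 0.3343]
ee_rot: [[0.897, -0.015, 0.443], [-0.443, 0.001, 0.897], [-0.014, -1.0, -0.006]]
ft_force: [0.3, 0.2, -2.0]
width: 0.996
```

Run:
```python
from h import *
f=snap('scene','s1');cv2.imwrite('pics/s1z.png',cv2.resize(f[80:300,130:380],None,fx=2.5,fy=2.5))
snap('top','t1');o=robot.get_obs();print(o['tool_pos'],o['ee_rot'],o['ft_force'])
```

```text
[ 0.6196916  -0.10295846  0.3352584 ] [[ 0.89769413 -0.01707003  0.44028839]
 [-0.44028098  0.00439154  0.8978493 ]
 [-0.01725986 -0.99984465 -0.00357335]] [-0.60958223  1.00178516 -0.06292929]
```

View pics/s1z.png

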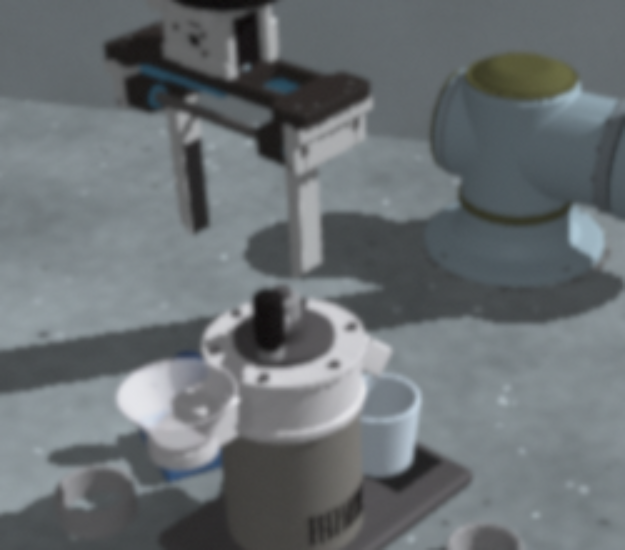

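The picture shows the gripper above and around the knob (knob top at about (270,295) in the zoom), the jaws open; a small correction in y, then down.

Request:
{"api": "servo_tool", "payload": {
  "deltas": [
    [0,0.008,-0.01,-0.004,-0.017,0,1],
    [0,0,-0.015,0,0,0,1],
    [0,0,-0.015,0,0,0,1],
    [0,0,-0.015,0,0,0,1],
    [0,0,-0.01,0,0,0,1],
    [0,0,0,0,0,0,1]
  ]
}}

```text
time: 2.53
tool_pos: [0.6147, -0.0859, 0.2701]
ee_rot: [[0.901, 0.001, 0.434], [-0.434, 0.004, 0.901], [-0.001, -1.0, 0.004]]
ft_force: [-0.5, 0.3, 0.8]
width: 1.0
```

Run:
```python
from h import *
f=snap('scene','s2');cv2.imwrite('pics/s2z.png',cv2.resize(f[80:300,130:380],None,fx=2.5,fy=2.5))
o=robot.get_obs();print(o['tool_pos'],o['ee_rot'],o['ft_force'])
```

```text
[ 0.61512595 -0.08594097  0.27120196] [[ 9.00801070e-01  1.86933378e-03  4.34227980e-01]
 [-4.34232002e-01  3.93962530e-03  9.00792455e-01]
 [-2.68137709e-05 -9.99990492e-01  4.36054324e-03]] [-0.79822977  0.68693247 -0.25685622]
```

View pics/s2z.png

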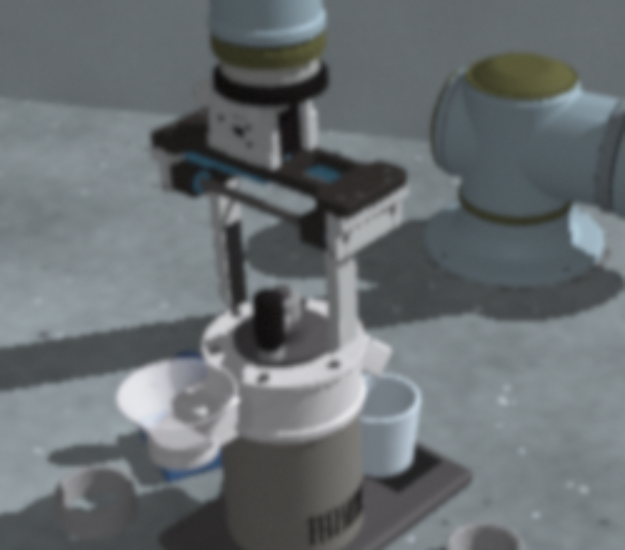

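Request:
{"api": "servo_tool", "payload": {
  "deltas": [
    [0.005,-0.009,-0.005,0,0,0,1],
    [0,0,0,0,0,0,1]
  ]
}}

```text
time: 2.75
tool_pos: [0.6206, -0.0942, 0.2679]
ee_rot: [[0.902, 0.005, 0.432], [-0.432, 0.003, 0.902], [0.003, -1.0, 0.005]]
ft_force: [-0.2, -0.9, -0.4]
width: 0.996
```

Request:
{"api": "servo_tool", "payload": {
  "deltas": [
    [0,0,-0.002,0,0,0,0.2],
    [0,0,0,0,0,0,-0.2],
    [0,0,0,0,0,0,-0.6],
    [0,0,0,0,0,0,-1],
    [0,0,0,0,0,0,-1],
    [0,0,0,0,0,0,-1],
    [0,0,0,0,0,0,-1],
    [0,0,0,0,0,0,-1]
  ],
  "grip_force": 30
}}

```text
time: 3.42
tool_pos: [0.6224, -0.0955, 0.2685]
ee_rot: [[0.901, 0.01, 0.433], [-0.433, 0.002, 0.901], [0.008, -1.0, 0.006]]
ft_force: [0.2, -0.7, -0.6]
width: 0.466
```

Run:
```python
from h import *
f=snap('scene','s3');cv2.imwrite('pics/s3z.png',cv2.resize(f[80:300,130:380],None,fx=2.5,fy=2.5))
o=robot.get_obs();print(o['tool_pos'],o['width'],o['ft_force'],o['wrist_torque'])
```

```text
[ 0.62241112 -0.09551141  0.26849734] 0.4267760276329522 [ 0.90162352  0.18104361 -0.27280354] [-0.01193778  0.04711668  0.04719969]
```

View pics/s3z.png

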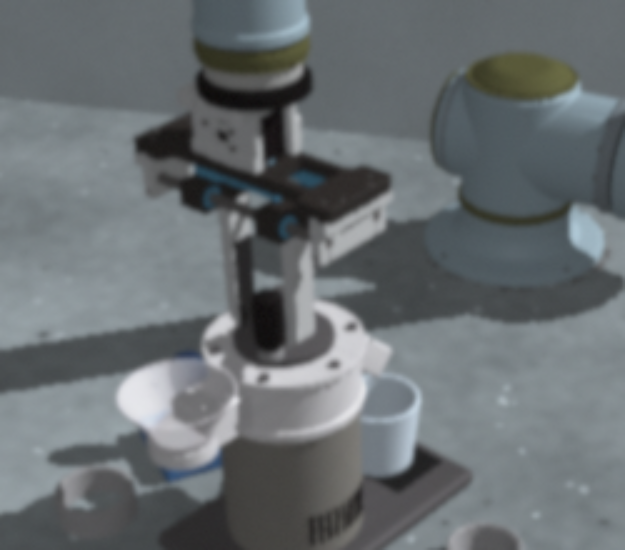

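The fingers are about to close on the knob (zoom (270,320)); width still falling. Keep closing, pulling z down slightly and levelling.

Request:
{"api": "servo_tool", "payload": {
  "deltas": [
    [-0.0015,0,-0.002,0,-0.008,0,-1],
    [0,0,0,0,0,0,-1],
    [0,0,0,0,0,0,-1],
    [0,0,0,0,0,0,-1],
    [0,0,0,0,0,0,-1]
  ]
}}

```text
time: 3.88
tool_pos: [0.6206, -0.0962, 0.2663]
ee_rot: [[0.901, 0.019, 0.433], [-0.434, 0.0, 0.901], [0.017, -1.0, 0.008]]
ft_force: [0.2, -1.5, 0.9]
width: 0.246
```

```bash
cat > r.py <<'E'
import sys
from h import *
C=np.array([.562,-.106])
def rows(step,n=8,C=C):
    o=robot.get_obs();p=o['tool_pos'];d=p[:2]-C;th=np.arctan2(d[1],d[0]);F=o['ft_force']
    t=np.array([-np.sin(th),np.cos(th)]);r=d/np.hypot(*d)
    print('t %.2f th %.3f r %.4f z %.4f Ft %.2f Fr %.2f'%(o['time'],th,np.hypot(*d),p[2],F[:2]@t,F[:2]@r),'Fz %.1f y'%F[2],o['ee_rot'][:,1].round(3),'w %.3f'%o['width'])
    q=p[:2];
    for i in range(1,n+1):
        a=th+step*i;w=C+.06*np.array([np.cos(a),np.sin(a)]);print((w-q).round(4),end=' ');q=w
    print()
if __name__=='__main__':rows(float(sys.argv[1]))
E
python3 r.py -0.1
```

```text
t 3.88 th 0.165 r 0.0594 z 0.2663 Ft -1.48 Fr -0.09 Fz 0.9 y [ 0.019  0.    -1.   ] w 0.246
[ 0.0012 -0.0059] [ 0.0001 -0.006 ] [-0.0005 -0.006 ] [-0.0011 -0.0059] [-0.0017 -0.0058] [-0.0023 -0.0056] [-0.0028 -0.0053] [-0.0033 -0.005 ]
```

Request:
{"api": "servo_tool", "payload": {
  "deltas": [
    [0.001,-0.006,0,0,0.019,0,-1],
    [0,-0.006,0,0,0,0,-1],
    [-0.0005,-0.006,0,0,0,0,-1],
    [-0.001,-0.006,0,0,0,0,-1],
    [-0.0017,-0.0058,0,0,0,0,-1],
    [-0.0023,-0.0056,0,0,0,0,-1],
    [-0.0028,-0.0053,0,0,0,0,-1]
  ]
}}

```text
time: 4.47
tool_pos: [0.6153, -0.1326, 0.2662]
ee_rot: [[0.903, 0.006, 0.43], [-0.43, 0.013, 0.903], [-0.0, -1.0, 0.014]]
ft_force: [1.4, 3.5, -0.2]
width: 0.244
```

```bash
python3 r.py -0.1
```

```text
t 4.47 th -0.463 r 0.0596 z 0.2662 Ft 3.74 Fr -0.26 Fz -0.2 y [ 0.006  0.013 -1.   ] w 0.244
[-0.0026 -0.0054] [-0.0035 -0.0049] [-0.0039 -0.0045] [-0.0044 -0.0041] [-0.0047 -0.0037] [-0.0051 -0.0032] [-0.0054 -0.0026] [-0.0056 -0.0021]
```

Request:
{"api": "servo_tool", "payload": {
  "deltas": [
    [-0.0026,-0.0054,0,-0.013,0.006,0,-1],
    [-0.0035,-0.005,0,0,0,0,-1],
    [-0.004,-0.0045,0,0,0,0,-1],
    [-0.0044,-0.004,0,0,0,0,-1],
    [-0.0047,-0.0037,0,0,0,0,-1],
    [-0.005,-0.0032,0,0,0,0,-1],
    [-0.0054,-0.0026,0,0,0,0,-1]
  ]
}}

```text
time: 5.05
tool_pos: [0.5824, -0.1624, 0.2662]
ee_rot: [[0.902, -0.0, 0.431], [-0.431, 0.004, 0.902], [-0.002, -1.0, 0.004]]
ft_force: [1.8, 5.0, -0.3]
width: 0.247
```

```bash
python3 r.py -0.07
```

```text
t 5.05 th -1.223 r 0.0600 z 0.2662 Ft 3.42 Fr -4.08 Fz -0.3 y [-0.     0.004 -1.   ] w 0.247
[-0.004  -0.0013] [-0.0041 -0.001 ] [-0.0041 -0.0007] [-0.0042 -0.0004] [-0.0042 -0.0001] [-0.0042  0.0002] [-0.0042  0.0004] [-0.0041  0.0007]
```

Request:
{"api": "servo_tool", "payload": {
  "deltas": [
    [-0.004,-0.001,0,-0.004,0,0,-1],
    [-0.0041,-0.001,0,0,0,0,-1],
    [-0.0041,-0.0007,0,0,0,0,-1],
    [-0.0042,-0.0004,0,0,0,0,-1],
    [-0.0042,0,0,0,0,0,-1],
    [-0.0042,0.0002,0,0,0,0,-1]
  ]
}}

```text
time: 5.55
tool_pos: [0.5565, -0.1657, 0.2664]
ee_rot: [[0.902, 0.005, 0.431], [-0.431, 0.0, 0.902], [0.004, -1.0, 0.002]]
ft_force: [3.0, 4.4, -1.2]
width: 0.244
```

```bash
python3 r.py -0.05
```

```text
t 5.55 th -1.663 r 0.0600 z 0.2664 Ft 2.60 Fr -4.71 Fz -1.2 y [ 0.005  0.    -1.   ] w 0.244
[-0.003   0.0003] [-0.003   0.0005] [-0.0029  0.0006] [-0.0029  0.0008] [-0.0028  0.0009] [-0.0028  0.0011] [-0.0027  0.0012] [-0.0027  0.0014]
```

Request:
{"api": "servo_tool", "payload": {
  "deltas": [
    [-0.003,0.0003,0,0,0.005,0,-1],
    [-0.003,0.0005,0,0,0,0,-1],
    [-0.003,0.0006,0,0,0,0,-1]
  ]
}}

```text
time: 5.8
tool_pos: [0.5479, -0.1643, 0.2664]
ee_rot: [[0.902, 0.004, 0.431], [-0.431, -0.001, 0.902], [0.003, -1.0, 0.001]]
ft_force: [4.0, 3.9, -1.7]
width: 0.245
```

```bash
python3 r.py -0.05
```

```text
t 5.80 th -1.808 r 0.0600 z 0.2664 Ft 2.97 Fr -4.73 Fz -1.7 y [ 0.004 -0.001 -1.   ] w 0.245
[-0.0029  0.0008] [-0.0029  0.0009] [-0.0028  0.0011] [-0.0027  0.0012] [-0.0027  0.0013] [-0.0026  0.0015] [-0.0025  0.0016] [-0.0025  0.0017]
```

Request:
{"api": "servo_tool", "payload": {
  "deltas": [
    [-0.0029,0.001,0,0,0.004,0,-1],
    [-0.0029,0.001,0,0,0,0,-1],
    [-0.0028,0.0012,0,0,0,0,-1]
  ]
}}

```text
time: 6.05
tool_pos: [0.5419, -0.1625, 0.2665]
ee_rot: [[0.902, 0.007, 0.431], [-0.431, -0.004, 0.902], [0.008, -1.0, -0.0]]
ft_force: [6.9, 2.1, -4.1]
width: 0.242
```

```bash
python3 r.py -0.05
```

```text
t 6.05 th -1.913 r 0.0600 z 0.2665 Ft 5.77 Fr -4.30 Fz -4.1 y [ 0.007 -0.004 -1.   ] w 0.242
[-0.0028  0.001 ] [-0.0027  0.0012] [-0.0027  0.0014] [-0.0026  0.0015] [-0.0025  0.0016] [-0.0024  0.0017] [-0.0024  0.0019] [-0.0023  0.002 ]
```

Request:
{"api": "servo_tool", "payload": {
  "deltas": [
    [-0.0028,0.001,0,0,0,0,-1],
    [-0.0027,0.0012,0,0,0,0,-1]
  ]
}}

```text
time: 6.22
tool_pos: [0.5403, -0.1619, 0.2666]
ee_rot: [[0.902, 0.017, 0.431], [-0.431, -0.008, 0.903], [0.019, -1.0, 0.0]]
ft_force: [8.1, 1.7, -4.7]
width: 0.245
```

```bash
python3 r.py -0.05
```

```text
t 6.22 th -1.941 r 0.0600 z 0.2666 Ft 6.87 Fr -4.54 Fz -4.7 y [ 0.017 -0.008 -1.   ] w 0.245
[-0.0028  0.0011] [-0.0027  0.0013] [-0.0026  0.0014] [-0.0026  0.0016] [-0.0025  0.0017] [-0.0024  0.0018] [-0.0023  0.0019] [-0.0022  0.002 ]
```

Request:
{"api": "servo_tool", "payload": {
  "deltas": [
    [-0.0035,0.0015,0,0,0,0,-1],
    [-0.0035,0.0018,0,0,0,0,-1]
  ]
}}

```text
time: 6.38
tool_pos: [0.5386, -0.1612, 0.2666]
ee_rot: [[0.902, 0.03, 0.431], [-0.43, -0.013, 0.902], [0.033, -0.999, 0.001]]
ft_force: [9.6, 0.1, -4.9]
width: 0.246
```

```bash
python3 r.py -0.05
```

```text
t 6.38 th -1.972 r 0.0600 z 0.2666 Ft 8.76 Fr -3.86 Fz -4.9 y [ 0.03  -0.013 -0.999] w 0.246
[-0.0027  0.0012] [-0.0027  0.0014] [-0.0026  0.0015] [-0.0025  0.0016] [-0.0024  0.0018] [-0.0023  0.0019] [-0.0022  0.002 ] [-0.0021  0.0021]
```

Request:
{"api": "servo_tool", "payload": {
  "deltas": [
    [-0.0027,0.0012,0,0,0,0,-1],
    [-0.002,0.001,0,0,0,0,-1]
  ]
}}

```text
time: 6.55
tool_pos: [0.5391, -0.1614, 0.2665]
ee_rot: [[0.902, 0.042, 0.431], [-0.43, -0.019, 0.903], [0.046, -0.999, 0.001]]
ft_force: [8.4, 1.5, -3.6]
width: 0.245
```

```bash
python3 r.py 0.1
```

```text
t 6.55 th -1.963 r 0.0600 z 0.2665 Ft 7.13 Fr -4.62 Fz -3.6 y [ 0.042 -0.019 -0.999] w 0.245
[ 0.0057 -0.002 ] [ 0.0058 -0.0014] [ 0.0059 -0.0009] [ 0.006  -0.0003] [0.006  0.0003] [0.0059 0.0009] [0.0058 0.0015] [0.0056 0.0021]
```

Request:
{"api": "servo_tool", "payload": {
  "deltas": [
    [0.0057,-0.002,0,0.009,0.02,0,-1],
    [0.0058,-0.0014,0,0.009,0.02,0,-1],
    [0.006,-0.0009,0,0,0,0,-1],
    [0.006,-0.0003,0,0,0,0,-1],
    [0.006,0.0003,0,0,0,0,-1],
    [0.006,0.001,0,0,0,0,-1],
    [0.0058,0.0015,0,0,0,0,-1],
    [0.0056,0.0021,0,0,0,0,-1]
  ]
}}

```text
time: 7.22
tool_pos: [0.5785, -0.1634, 0.2663]
ee_rot: [[0.902, -0.016, 0.432], [-0.432, -0.007, 0.902], [-0.012, -1.0, -0.013]]
ft_force: [-3.6, 0.8, 1.3]
width: 0.247
```

```bash
python3 r.py 0.13
```

```text
t 7.22 th -1.291 r 0.0597 z 0.2663 Ft -3.22 Fr -1.78 Fz 1.3 y [-0.016 -0.007 -1.   ] w 0.247
[0.0074 0.0024] [0.0069 0.0036] [0.0064 0.0044] [0.0058 0.0052] [0.0051 0.0059] [0.0042 0.0065] [0.0034 0.007 ] [0.0024 0.0074]
```

Request:
{"api": "servo_tool", "payload": {
  "deltas": [
    [0.0074,0.0024,0,0.007,-0.016,0,-1],
    [0.007,0.0036,0,0,0,0,-1],
    [0.0064,0.0044,0,0,0,0,-1],
    [0.0058,0.0052,0,0,0,0,-1],
    [0.005,0.006,0,0,0,0,-1],
    [0.0042,0.0065,0,0,0,0,-1],
    [0.0034,0.007,0,0,0,0,-1],
    [0.0024,0.0074,0,0,0,0,-1]
  ]
}}

```text
time: 7.88
tool_pos: [0.6191, -0.1244, 0.266]
ee_rot: [[0.901, -0.009, 0.434], [-0.434, -0.011, 0.901], [-0.003, -1.0, -0.014]]
ft_force: [-4.8, -0.9, 1.1]
width: 0.243
```

```bash
python3 r.py 0.15
```

```text
t 7.88 th -0.313 r 0.0600 z 0.2660 Ft -2.37 Fr -4.25 Fz 1.1 y [-0.009 -0.011 -1.   ] w 0.243
[0.0022 0.0087] [0.0008 0.009 ] [-0.0006  0.009 ] [-0.0019  0.0088] [-0.0032  0.0084] [-0.0044  0.0078] [-0.0055  0.0071] [-0.0065  0.0062]
```

Request:
{"api": "servo_tool", "payload": {
  "deltas": [
    [0.002,0.0087,0,0.011,-0.009,0,-1],
    [0.0006,0.009,0,0,0,0,-1],
    [-0.0008,0.009,0,0,0,0,-1],
    [-0.002,0.0088,0,0,0,0,-1],
    [-0.0034,0.0084,0,0,0,0,-1],
    [-0.0046,0.0077,0,0,0,0,-1],
    [-0.0056,0.007,0,0,0,0,-1],
    [-0.0066,0.006,0,0,0,0,-1]
  ]
}}

```text
time: 8.55
tool_pos: [0.6054, -0.0646, 0.2662]
ee_rot: [[0.9, 0.015, 0.436], [-0.436, -0.02, 0.9], [0.022, -1.0, -0.012]]
ft_force: [1.7, -3.2, -1.6]
width: 0.245
```

```bash
python3 r.py 0.15
```

```text
t 8.55 th 0.762 r 0.0600 z 0.2662 Ft -3.49 Fr -0.99 Fz -1.6 y [ 0.015 -0.02  -1.   ] w 0.245
[-0.0067  0.006 ] [-0.0075  0.005 ] [-0.0082  0.0038] [-0.0086  0.0025] [-0.0089  0.0012] [-0.009  -0.0001] [-0.0089 -0.0015] [-0.0085 -0.0028]
```

Request:
{"api": "servo_tool", "payload": {
  "deltas": [
    [-0.0067,0.006,0,0.02,0.015,0,-1],
    [-0.0075,0.005,0,0,0,0,-1],
    [-0.0082,0.0037,0,0,0,0,-1],
    [-0.0086,0.0024,0,0,0,0,-1],
    [-0.009,0.001,0,0,0,0,-1],
    [-0.009,-0.0002,0,0,0,0,-1],
    [-0.0089,-0.0016,0,0,0,0,-1],
    [-0.0085,-0.003,0,0,0,0,-1]
  ]
}}

```text
time: 9.22
tool_pos: [0.5385, -0.0501, 0.2664]
ee_rot: [[0.901, 0.012, 0.434], [-0.434, -0.002, 0.901], [0.012, -1.0, 0.003]]
ft_force: [5.3, -3.4, -4.3]
width: 0.245
```

```bash
python3 r.py 0.15
```

```text
t 9.22 th 1.969 r 0.0606 z 0.2664 Ft -3.57 Fr -5.17 Fz -4.3 y [ 0.012 -0.002 -1.   ] w 0.245
[-0.0078 -0.0047] [-0.0073 -0.0052] [-0.0064 -0.0063] [-0.0054 -0.0072] [-0.0043 -0.0079] [-0.0031 -0.0085] [-0.0018 -0.0088] [-0.0004 -0.009 ]
```

Request:
{"api": "servo_tool", "payload": {
  "deltas": [
    [-0.0078,-0.0047,0,0.002,0.012,0,-1],
    [-0.0073,-0.0053,0,0,0,0,-1],
    [-0.0064,-0.0063,0,0,0,0,-1],
    [-0.0054,-0.0072,0,0,0,0,-1],
    [-0.0043,-0.008,0,0,0,0,-1],
    [-0.003,-0.0085,0,0,0,0,-1],
    [-0.0018,-0.0088,0,0,0,0,-1],
    [-0.0004,-0.009,0,0,0,0,-1]
  ]
}}

```text
time: 9.88
tool_pos: [0.5018, -0.0979, 0.2663]
ee_rot: [[0.902, 0.017, 0.432], [-0.432, 0.025, 0.902], [0.004, -1.0, 0.03]]
ft_force: [1.1, 2.3, -1.7]
width: 0.241
```

```bash
python3 r.py 0.15
```

```text
t 9.88 th 3.008 r 0.0607 z 0.2663 Ft -2.46 Fr -0.74 Fz -1.7 y [ 0.017  0.025 -1.   ] w 0.241
[ 0.0002 -0.0091] [ 0.0008 -0.009 ] [ 0.0021 -0.0087] [ 0.0034 -0.0083] [ 0.0046 -0.0077] [ 0.0057 -0.0069] [ 0.0067 -0.006 ] [ 0.0075 -0.0049]
```

Request:
{"api": "servo_tool", "payload": {
  "deltas": [
    [0.0002,-0.009,0,-0.025,0.017,0,-1],
    [0.0008,-0.009,0,0,0,0,-1],
    [0.002,-0.0087,0,0,0,0,-1],
    [0.0034,-0.0083,0,0,0,0,-1],
    [0.0046,-0.0077,0,0,0,0,-1],
    [0.0057,-0.007,0,0,0,0,-1],
    [0.0067,-0.006,0,0,0,0,-1],
    [0.0075,-0.005,0,0,0,0,-1]
  ]
}}

```text
time: 10.55
tool_pos: [0.5294, -0.1571, 0.2661]
ee_rot: [[0.901, -0.009, 0.433], [-0.433, 0.019, 0.901], [-0.017, -1.0, 0.014]]
ft_force: [-0.7, 5.0, 0.5]
width: 0.244
```

```bash
python3 r.py 0.15
```

```text
t 10.55 th -2.139 r 0.0606 z 0.2661 Ft -3.31 Fr -3.82 Fz 0.5 y [-0.009  0.019 -1.   ] w 0.244
[ 0.0082 -0.0038] [ 0.0085 -0.003 ] [ 0.0088 -0.0017] [ 0.009  -0.0004] [0.0089 0.001 ] [0.0087 0.0023] [0.0083 0.0036] [0.0076 0.0048]
```

Request:
{"api": "servo_tool", "payload": {
  "deltas": [
    [0.0082,-0.0038,0,-0.019,-0.009,0,-1],
    [0.0085,-0.003,0,0,0,0,-1],
    [0.0088,-0.0017,0,0,0,0,-1],
    [0.009,-0.0004,0,0,0,0,-1],
    [0.009,0.001,0,0,0,0,-1],
    [0.0087,0.0023,0,0,0,0,-1],
    [0.0083,0.0036,0,0,0,0,-1],
    [0.0076,0.0048,0,0,0,0,-1]
  ]
}}

```text
time: 11.22
tool_pos: [0.5918, -0.158, 0.2661]
ee_rot: [[0.899, -0.029, 0.436], [-0.436, 0.003, 0.9], [-0.028, -1.0, -0.01]]
ft_force: [-3.8, 0.7, 1.9]
width: 0.248
```

```bash
python3 r.py 0.15
```

```text
t 11.22 th -1.051 r 0.0599 z 0.2661 Ft -3.00 Fr -2.51 Fz 1.9 y [-0.029  0.003 -1.   ] w 0.248
[0.0075 0.005 ] [0.0066 0.0061] [0.0056 0.007 ] [0.0045 0.0078] [0.0033 0.0084] [0.002  0.0088] [0.0007 0.009 ] [-0.0007  0.009 ]
```

Unwrapped 5.23.

Request:
{"api": "servo_tool", "payload": {
  "deltas": [
    [0.0075,0.005,0,-0.003,-0.028,0,-1],
    [0.0066,0.0061,0,0,0,0,-1],
    [0.0056,0.007,0,0,0,0,-1],
    [0.0045,0.0078,0,0,0,0,-1],
    [0.0033,0.0084,0,0,0,0,-1],
    [0.002,0.0088,0,0,0,0,-1],
    [0.0007,0.009,0,0,0,0,-1],
    [-0.0007,0.009,0,0,0,0,-1]
  ]
}}

```text
time: 11.88
tool_pos: [0.6218, -0.1034, 0.2661]
ee_rot: [[0.898, -0.011, 0.44], [-0.441, -0.019, 0.898], [-0.002, -1.0, -0.022]]
ft_force: [-1.0, -3.7, 0.0]
width: 0.247
```

```bash
python3 r.py 0.15
```

```text
t 11.88 th 0.044 r 0.0598 z 0.2661 Ft -3.68 Fr -1.16 Fz 0.0 y [-0.011 -0.019 -1.   ] w 0.247
[-0.0009  0.0089] [-0.0024  0.0087] [-0.0037  0.0082] [-0.0048  0.0076] [-0.0059  0.0068] [-0.0069  0.0058] [-0.0077  0.0047] [-0.0083  0.0035]
```

Unwrapped 6.33.

Request:
{"api": "servo_tool", "payload": {
  "deltas": [
    [-0.0009,0.009,0,0.019,-0.011,0,-1],
    [-0.0024,0.0087,0,0,0,0,-1],
    [-0.0037,0.0082,0,0,0,0,-1],
    [-0.0048,0.0076,0,0,0,0,-1],
    [-0.006,0.0068,0,0,0,0,-1],
    [-0.007,0.0058,0,0,0,0,-1],
    [-0.0077,0.0047,0,0,0,0,-1],
    [-0.0083,0.0035,0,0,0,0,-1]
  ]
}}

```text
time: 12.55
tool_pos: [0.5823, -0.0491, 0.2661]
ee_rot: [[0.898, 0.011, 0.439], [-0.439, -0.013, 0.898], [0.016, -1.0, -0.006]]
ft_force: [1.9, -6.2, -1.7]
width: 0.248
```

```bash
python3 r.py 0.15
```

```text
t 12.55 th 1.228 r 0.0604 z 0.2661 Ft -3.88 Fr -5.24 Fz -1.7 y [ 0.011 -0.013 -1.   ] w 0.248
[-0.0088  0.002 ] [-0.0089  0.0011] [-0.009  -0.0003] [-0.0088 -0.0016] [-0.0085 -0.0029] [-0.008  -0.0042] [-0.0073 -0.0053] [-0.0064 -0.0063]
```

Unwrapped 7.51.

Request:
{"api": "servo_tool", "payload": {
  "deltas": [
    [-0.0088,0.0015,0,0.013,0.011,0,-1],
    [-0.009,0.001,0,0,0,0,-1],
    [-0.009,-0.0003,0,0,0,0,-1],
    [-0.0088,-0.0016,0,0,0,0,-1],
    [-0.0085,-0.003,0,0,0,0,-1],
    [-0.008,-0.0042,0,0,0,0,-1],
    [-0.0073,-0.0053,0,0,0,0,-1],
    [-0.0064,-0.0063,0,0,0,0,-1]
  ]
}}

```text
time: 13.22
tool_pos: [0.5204, -0.0618, 0.2664]
ee_rot: [[0.9, 0.026, 0.435], [-0.435, 0.008, 0.9], [0.02, -1.0, 0.018]]
ft_force: [4.9, 0.6, -3.6]
width: 0.243
```

```bash
python3 r.py 0.15
```

```text
t 13.22 th 2.326 r 0.0607 z 0.2664 Ft -3.98 Fr -2.97 Fz -3.6 y [ 0.026  0.008 -1.   ] w 0.243
[-0.0056 -0.0071] [-0.005  -0.0075] [-0.0038 -0.0081] [-0.0026 -0.0086] [-0.0013 -0.0089] [ 0.0001 -0.009 ] [ 0.0014 -0.0089] [ 0.0027 -0.0086]
```

Request:
{"api": "servo_tool", "payload": {
  "deltas": [
    [-0.0056,-0.007,0,-0.008,0.025,0,-1],
    [-0.005,-0.0075,0,0,0,0,-1],
    [-0.0038,-0.008,0,0,0,0,-1],
    [-0.0026,-0.0086,0,0,0,0,-1],
    [-0.0013,-0.009,0,0,0,0,-1],
    [0,-0.009,0,0,0,0,-1],
    [0.0014,-0.009,0,0,0,0,-1],
    [0.0027,-0.0086,0,0,0,0,-1]
  ]
}}

```text
time: 13.88
tool_pos: [0.5036, -0.1231, 0.2662]
ee_rot: [[0.9, 0.004, 0.436], [-0.436, 0.025, 0.9], [-0.007, -1.0, 0.024]]
ft_force: [2.3, 4.8, -1.4]
width: 0.242
```

```bash
python3 r.py 0.14
```

```text
t 13.88 th -2.857 r 0.0609 z 0.2662 Ft -4.01 Fr -3.56 Fz -1.4 y [ 0.004  0.025 -1.   ] w 0.242
[ 0.0038 -0.0076] [ 0.004  -0.0074] [ 0.005  -0.0068] [ 0.0059 -0.006 ] [ 0.0067 -0.0051] [ 0.0073 -0.0041] [ 0.0078 -0.0031] [ 0.0082 -0.002 ]
```

Unwrapped 9.71 (th −2.857); target th ≈ −1.83.

Request:
{"api": "servo_tool", "payload": {
  "deltas": [
    [0.0036,-0.0076,0,-0.025,0.004,0,-1],
    [0.0042,-0.0074,0,0,0,0,-1],
    [0.005,-0.0068,0,0,0,0,-1],
    [0.006,-0.006,0,0,0,0,-1],
    [0.0067,-0.005,0,0,0,0,-1],
    [0.0073,-0.004,0,0,0,0,-1],
    [0.0078,-0.003,0,0,0,0,-1]
  ]
}}

```text
time: 14.47
tool_pos: [0.5384, -0.1613, 0.2663]
ee_rot: [[0.899, -0.017, 0.438], [-0.438, 0.01, 0.899], [-0.02, -1.0, 0.002]]
ft_force: [-3.3, 3.1, 1.4]
width: 0.246
```

```bash
python3 r.py 0.05
```

```text
t 14.47 th -1.975 r 0.0601 z 0.2663 Ft -4.20 Fr -1.53 Fz 1.4 y [-0.017  0.01  -1.   ] w 0.246
[ 0.0028 -0.001 ] [ 0.0028 -0.001 ] [ 0.0029 -0.0008] [ 0.0029 -0.0007] [ 0.003  -0.0005] [ 0.003  -0.0004] [ 0.003  -0.0002] [ 0.003  -0.0001]
```

Request:
{"api": "servo_tool", "payload": {
  "deltas": [
    [0.003,-0.001,0,-0.01,-0.017,0,-1],
    [0.003,-0.001,0,0,0,0,-1],
    [0.003,-0.0008,0,0,0,0,-1],
    [0,0,0,0,0,0,-1],
    [0,0,0,0,0,0,-1]
  ]
}}

```text
time: 14.88
tool_pos: [0.5488, -0.1645, 0.2662]
ee_rot: [[0.899, -0.001, 0.437], [-0.437, -0.0, 0.899], [-0.001, -1.0, -0.001]]
ft_force: [-2.8, 3.1, 1.4]
width: 0.244
```

```bash
python3 r.py 0.05
```

```text
t 14.88 th -1.793 r 0.0600 z 0.2662 Ft -3.42 Fr -2.36 Fz 1.4 y [-0.001 -0.    -1.   ] w 0.244
[ 0.0029 -0.0006] [ 0.003  -0.0004] [ 0.003  -0.0003] [ 0.003  -0.0001] [0.003 0.   ] [0.003  0.0002] [0.003  0.0003] [0.003  0.0005]
```

Request:
{"api": "servo_tool", "payload": {
  "deltas": [
    [0,0,0,0,0,0,-0.3],
    [0,0,0,0,0,0,-0.1],
    [0,0,0,0,0,0,0],
    [0,0,0,0,0,0,0],
    [0,0,0,0,0,0,0]
  ]
}}

```text
time: 15.3
tool_pos: [0.5513, -0.169, 0.2668]
ee_rot: [[0.899, 0.005, 0.438], [-0.438, -0.01, 0.899], [0.009, -1.0, -0.007]]
ft_force: [-0.1, -0.2, -0.3]
width: 0.496
```

```bash
python3 r.py 0.05
```

```text
t 15.30 th -1.740 r 0.0639 z 0.2668 Ft -0.10 Fr 0.20 Fz -0.3 y [ 0.005 -0.01  -1.   ] w 0.496
[0.0036 0.0034] [ 0.003  -0.0003] [ 0.003  -0.0001] [0.003 0.   ] [0.003  0.0002] [0.003  0.0003] [0.003  0.0005] [0.0029 0.0006]
```

Released (force zero). Straight up, then aside to look.

Request:
{"api": "servo_tool", "payload": {
  "deltas": [
    [-0.002,0.004,0.01,0,0,0,0],
    [0,0,0.02,0,0,0,0],
    [0,0,0.03,0,0,0,0],
    [0,0,0.04,0,0,0,0],
    [0,0.04,0,0,0,0,0],
    [0,0.04,0,0,0,0,0],
    [0,0.04,0,0,0,0,0],
    [0,0.04,0,0,0,0,0]
  ]
}}

```text
time: 15.97
tool_pos: [0.5488, -0.0082, 0.3758]
ee_rot: [[0.892, 0.011, 0.452], [-0.452, -0.016, 0.892], [0.017, -1.0, -0.009]]
ft_force: [0.6, -0.2, 0.0]
width: 0.499
```

Request:
{"api": "servo_tool", "payload": {
  "deltas": [
    [-0.02,0.035,0,0,0,0,0],
    [-0.02,0.035,0,0,0,0,0],
    [-0.02,0.035,0,0,0,0,0],
    [-0.02,0.035,0,0,0,0,0],
    [-0.02,0.03,0,0,0,0,0],
    [0,0,0,0,0,0,0],
    [0,0,0,0,0,0,0],
    [0,0,0,0,0,0,0]
  ]
}}

```text
time: 16.63
tool_pos: [0.4427, 0.1766, 0.383]
ee_rot: [[0.897, 0.024, 0.442], [-0.442, -0.01, 0.897], [0.025, -1.0, 0.002]]
ft_force: [1.2, 0.4, 0.3]
width: 0.497
```

Run:
```python
from h import *
f=snap('top','t9');snap('scene','s9');o=robot.get_obs();print(o['tool_pos'],o['time'])
g=f.max(2);m=((g<45)*255).astype(np.uint8);m[:200]=0;m[300:]=0;m[:,:395]=0;m[:,480:]=0
n,l,s,ce=cv2.connectedComponentsWithStats(m)
for i in range(1,n):
    if s[i,4]>100:
        k=plane('top',*ce[i],.28);d=k[:2]-[.562,-.106];print(s[i],ce[i],k,np.hypot(*d),np.arctan2(d[1],d[0]))
```

```text
[0.44354636 0.17564347 0.38264085] 16.7333
[451 247  21  17 254] [461.05905512 254.94488189] [ 0.54617209 -0.15940082  0.28      ] 0.0556971266076101 -1.858945436568966
```

View pics/t9.png

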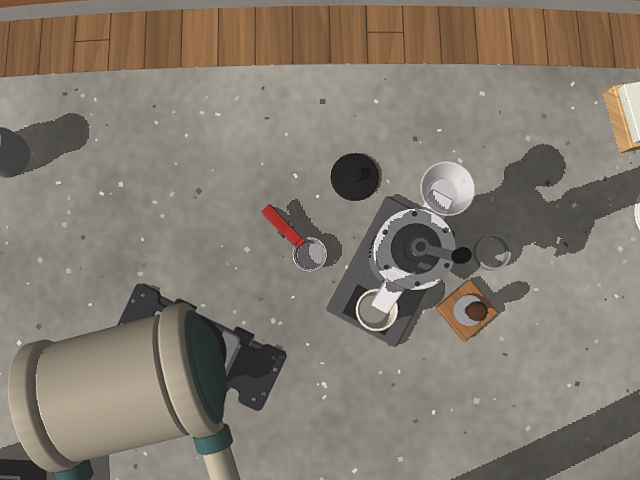

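The top view shows the knob at (461,255), an angle of about −1.86 rad against the −1.83 expected. The cup (377,311), lid (356,176), basket (310,254), ring (492,252) and stand (467,310) are all where they were in the first picture.

```bash
python3 -c "
from bench import ticket
print(ticket.hand_in())"
```

```text
the job is handed in; nothing more can be done
None
```

I set the burr gap and handed the job in at about 17 s of the 70 s limit. No verdict comes back, so the result rests on my own checks.

- **Finding the touch:** I gripped the knob and wound it clockwise. The force at the knob stayed near 3 N of drag, then rose at about 1 N per mm to 8.8 N. That is 5.7 N over the drag, inside the good-touch range and well short of jamming. First touch came at a knob angle of about −1.88 rad, roughly 0.32 turn from the start.
- **Winding back:** I counted two full turns anticlockwise from that point and stopped at −1.79 rad. The small overshoot of about 0.09 rad allows for the seat being twisted by drag in opposite directions on the way in and out.
- **After release:** The force fell to zero and I moved the arm clear. The last top picture put the knob at −1.86 rad against −1.83 expected, well inside the 0.45 rad tolerance.
- **Camera disagreement:** That same picture gave the knob's distance from the axis as 56 mm instead of 60 mm. The likely cause is that the camera also sees the side of the knob.
- **Other things:** By eye, the cup and the four other items look unmoved from the first picture, and the cup is upright. I did not measure their positions.

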